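Centre the nail-polish bottle on its display riser

ROBOT

A 6-joint arm with a two-finger parallel gripper is mounted at the origin on the work surface. World frame = base frame: x ahead of the robot, y to its left, z up, the work surface at z = 0. Lengths are in m, angles in degrees, forces in N, time in s.
With the tool pointing down it reaches from about 0.225 to 0.875 m from the base axis. Payload 3.4 kg.
Tool frame: the origin (TCP) lies between the finger pads; the fingertips stand 11 mm ahead of it and the grasp point (between the pads) lies 8 mm behind it (bot.tip_extent is the distance from the TCP to the fingertips, in m); z points along the fingers, y is the line along which they close (so a half turn about z gives the same grasp; the last joint's range is limited). The gripper opens to 85 mm and grips with 20 to 120 N. Pads are 22 mm wide; open, the fingers measure 114 mm over their backs; the gripper's body (76 mm by 85 mm) begins 54 mm behind the grasp point. The pads swing forward as they close: fully open they stand 13 mm farther back than shut.
Start: joints at [60.332, 15.808, 86.224, -0, 77.962, -6.933], TCP at [0.222, 0.53, 0.242] pointing down, gripper open.
Joint ranges: [-165.64, 165.64], [-43.16, 119.46], [12.63, 154.43], [-67.54, 247.53], [6.08, 155.33], [-154.97, 154.97]. Speed limits (degrees/s): [147.25, 147.25, 180, 180, 180, 180].

INTERFACE

Orientations are given as a 3x3 rotation matrix whose columns are the frame's x, y, z axes.
In Python, from plant import bot, cams, nets gives the robot as it stands.
- The arm moves only by the tool jog_arm, never from a script. Its argument "motion" is a list of rows, each a list of 3 entries, a list of its own where there are three numbers: the turn, a rotation vector about the world's x, y, z in degrees, then the shift along the world's x, y, z in m, then the finger opening in m, from 0 to 0.0854. A call has exactly 10 rows; each row shifts and turns the commanded pose from where the row before left it; what a row does not reach is not made up. A row lasts 1/10 s, in which the tool goes at most 50 mm and 8.59 degrees, less where a joint would pass 70% of its speed; a pose out of reach is approached as far as the arm can. A call is refused whole if a number of a shift passes 0.05 or a number of a turn 8.59, either way. A call with a gripper value outside its range is refused whole. The fingers move at their own pace and stop on an object; "squeeze" is the grip in N (left out, the last holds). Time passes only in rows, so rows that do not move let the fingers close, or fill a call up. It gives the time, the measured TCP pose, the force, the opening and the grip force at its end, in the units of the state.
- bot.observe(): the state, without advancing time (a new reading comes with each control period).
- cams.snapshot(name): name is "side" or "top" or "wrist"; returns (picture, depth): 420x560x3 uint8, red, green, blue; 420x560 float32, m along the optical axis (not along the pixel's ray), 0 where there is no reading.
- cams.calibration(name): a dict with "intrinsics" (3x3 intrinsics, pixels), "dist" ([k1, k2, p1, p2, k3] as OpenCV has them; the pictures are not rectified), "camera_from_world" (4x4, takes a point from world to camera coordinates); the wrist camera has in their place "mount" (4x4, takes a point from camera to tool coordinates, whose origin is the TCP and whose axes are the flange's). Camera axes: x right, y down, z forward; pixel columns grow to the right and rows downward; lengths in m; the calibration is good to about 2 mm. A picture is of the moment at which its call begins: read the wrist's pose just before it. calibration takes no time and is no camera call.
- bot.hand_in(): hands the job in; it is judged then, once.
Trained networks look in the newest picture that a camera, given by its name, has taken for a name from the list of things; names that differ only in an ending like _2 or _b are one class to them, and where a whole thing is asked for, a point or a joint stands for the part that bears it (a point fixed in the world has none). Each returns a list of dicts, best first, with "score" (0 to 1); they miss things now and then, are a little off and sometimes report something else, mostly with a low value. They report only what shows in the picture. A call takes as long as a camera call.
- nets.look_for(camera, thing): "box" ([centre column, centre row, width, height] in pixels, round what is visible of it).
The state is a dict: "time": time; "qpos": joint angles; "joint_velocities": joint speeds; "effort": joint torques, N m; "tcp_pos": TCP position; "ee_rot": TCP orientation; "wrist_force": force on the tool from outside, world axes, zero at the start; "torque": the same for the moment, N m; "width": finger opening in m; "gripper_force": force on a finger pad.
Only numpy, scipy, OpenCV 4.12 (cv2) and the standard library are available. Lean on these libraries where they do the work, as an engineer would, in place of code of your own. Each camera call takes 0.05 s, during which the arm holds its last target. There are 200 camera calls.

TASK

The red nail-polish bottle stands off-centre on its small black display riser and wobbles easily. Without gripping or lifting it, nudge it low on its body with light taps of the fingertips until it stands upright and still in the middle of the riser, with its body wholly inside the gold ring as seen from above. Do not knock it over, and leave the blue bottle on the other riser and everything else on the table as they are.

Things in the scene. Friction and masses are not known exactly. Their poses are not given: they have to be found in the camera images.
- red_bottle: The bottle to centre: red nail-polish bottle, round, 56 mm tall: flat foot 20 mm across, body widest (36 mm) 8 to 12 mm above the foot, 17 mm silver cap from 28 mm up. Origin: centre of its underside, z up. 40 to 85 g, loose, 20 to 27 mm off its riser's middle in any direction. Pushed at the widest part of the body it slides (about 0.5 N) and stops with the push; pushed on the cap it tips over.
- red_riser_top (a point): The red bottle's riser: centre of the flat top face, 30 mm above the table, of a round black riser 90 mm across, fixed to the table; a thin gold ring (inner diameter 48 mm) is printed round its middle. Its yaw means nothing.
- blue_bottle: Leave alone: blue nail-polish bottle, round, 56 mm tall: flat foot 20 mm across, body widest (36 mm) 8 to 12 mm above the foot, 17 mm silver cap from 28 mm up. Origin: centre of its underside, z up. Stands in the middle of the other riser.
- blue_riser_top (a point): The blue bottle's riser, like the other one: centre of the flat top face, 30 mm above the table, of a round black riser 90 mm across, fixed to the table; a thin gold ring (inner diameter 48 mm) is printed round its middle. Its yaw means nothing.
- yellow_jar: Leave alone: white gel jar, 41 mm across, 27 mm tall, yellow disc on top. Origin at the centre of its underside.
- pink_jar: Leave alone: as the yellow jar, with a pink disc.
- brown_jar: Leave alone: as the yellow jar, with a brown disc.
- buffer_block: Leave alone: blue nail buffer, 95 x 26 x 26 mm, lying flat, long along its x. Origin at the centre of its underside.
- pump_bottle: Leave alone: pale blue sanitiser bottle with a white pump, 64 mm across, 184 mm tall. Origin at the centre of its underside.

How it is judged:
By the outcome, as a careful person would: the job done as asked, in the order asked, and still so for the second after the job is handed in, with the robot touching nothing.
It also fails if it takes over 48 s, if anything falls off the work surface, if the arm or the gripper's body presses on something with over 40 N, if the wrist force passes 120 N, or if a joint passes its speed limit or range.

## Working session

There is one attempt and no reset: what is moved stays moved. The work goes in short steps, Python scripts to look and compute and a tool call to move; the robot and the scene stay as the last step left them, time stands still between calls to the robot, and variables do not carry over. Pictures are saved under pics/ and viewed, at most 10 in all, crops included, and the job is handed in when it is done.

Besides the shell and the picture viewer there is one more tool, called after "Call:" as name(argument=value, ...) on one line, values as JSON. jog_arm: Moves the arm, as the interface text tells. Its arguments: {"type":"object","properties":{"motion":{"type":"array","items":{"type":"array"}},"squeeze":{"type":"number"}},"required":["motion"]}

```bash
mkdir -p pics; cat > h.py <<'E'
import numpy as np, cv2
from plant import bot, cams, nets
def snap(n,f=None):
    im,d=cams.snapshot(n)
    if f: cv2.imwrite('pics/'+f,im[:,:,::-1])
    return im,d
def cal(n):
    c=cams.calibration(n); K=np.array(c['intrinsics'],float); D=np.array(c['dist'],float)
    return K,D,np.array(c['camera_from_world']) if 'camera_from_world' in c else np.array(c['mount'])
def onplane(n,uv,z):
    K,D,T=cal(n); p=cv2.undistortPoints(np.array([[uv]],float),K,D)[0,0]
    R,t=T[:3,:3],T[:3,3]; o=-R.T@t; r=R.T@np.r_[p,1]; return o+r*(z-o[2])/r[2]
def cloud(n,d):
    K,D,T=cal(n); v,u=np.nonzero(d>0); p=cv2.undistortPoints(np.stack([u,v],1).astype(float)[:,None],K,D)[:,0]
    z=d[v,u]; P=np.c_[p*z[:,None],z]; return u,v,(P-T[:3,3])@T[:3,:3]
E
python3 - <<'E'
from h import *
for n in('top','side'):
    snap(n,n+'1.png')
    for t in['red_bottle','red_riser_top','blue_bottle','yellow_jar','pink_jar','brown_jar','buffer_block','pump_bottle']:
        for r in nets.look_for(n,t)[:2]: print(n,t,round(r['score'],2),np.round(r['box'],1),np.round(onplane(n,r['box'][:2],.03),3))
K,D,T=cal('top');print(K,D,T)
print(bot.observe()['ee_rot'],bot.observe()['width'],bot.observe()['time'])
E
```

```text
top red_bottle 0.61 [244.2 243.8  18.2  19.7] [0.508 0.164 0.03 ]
top red_riser_top 0.56 [245.6 259.4  49.1  42.7] [0.478 0.161 0.03 ]
top blue_bottle 0.57 [418.6 236.6  17.6  19.6] [ 0.525 -0.18   0.03 ]
top yellow_jar 0.75 [388.9 137.7  14.6  22.2] [ 0.725 -0.125  0.03 ]
top yellow_jar 0.7 [243.8 260.4  48.   42.6] [0.476 0.164 0.03 ]
top pink_jar 0.84 [322.7 297.9  19.4  22. ] [0.404 0.01  0.03 ]
top pink_jar 0.59 [390.5 139.8  23.3  24.5] [ 0.72  -0.128  0.03 ]
top brown_jar 0.59 [313.4 127.8  18.8  22.3] [0.744 0.028 0.03 ]
top brown_jar 0.43 [144.4 146.4  54.4  48.1] [0.702 0.366 0.03 ]
top buffer_block 0.82 [256.9 138.8  36.9  40.2] [0.72  0.142 0.03 ]
top buffer_block 0.56 [323.6 296.5  19.1  22. ] [0.407 0.008 0.03 ]
top pump_bottle 0.77 [142.1 146.3  53.4  45. ] [0.702 0.37  0.03 ]
side red_bottle 0.85 [231.7 222.7  18.2  28. ] [0.521 0.191 0.03 ]
side red_riser_top 0.94 [221.8 247.4  51.1  40.4] [0.464 0.156 0.03 ]
side red_riser_top 0.44 [231.6 222.9  16.1  32.2] [0.521 0.191 0.03 ]
side blue_bottle 0.88 [386.6 321.6  27.9  35.9] [ 0.536 -0.163  0.03 ]
side blue_bottle 0.
[... 322 characters left out ...]
e buffer_block 0.79 [319.  193.2  14.3  31.1] [0.704 0.127 0.03 ]
side pump_bottle 0.88 [235.2 126.7  27.2  83.2] [0.754 0.433 0.03 ]
[[496.88807549   0.         292.20292252]
 [  0.         496.88807549 206.57737303]
 [  0.           0.           1.        ]] [0.05647261 0.         0.         0.         0.        ] [[ 0.00427159 -0.9998281   0.01804239  0.06698882]
 [-0.9913808  -0.00659668 -0.13084566  0.58206733]
 [ 0.13094219 -0.01732796 -0.99123856  0.94242333]
 [ 0.          0.          0.          1.        ]]
[[-9.22315783e-01  3.86437044e-01  8.47127163e-05]
 [ 3.86437051e-01  9.22315780e-01  9.10896496e-05]
 [-4.29314601e-05  1.16749554e-04 -9.99999992e-01]] 0.08529424805451595 0.9
```

View top.

```bash
python3 - <<'E'
import cv2
a=cv2.imread('pics/top1.png')[190:310,180:340]; b=cv2.imread('pics/side1.png')[190:310,160:320]
cv2.imwrite('pics/c1.png',cv2.resize(cv2.hconcat([a,b]),None,fx=2.5,fy=2.5,interpolation=cv2.INTER_CUBIC))
E
```

```text
(no output)
```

View pics/c1.png

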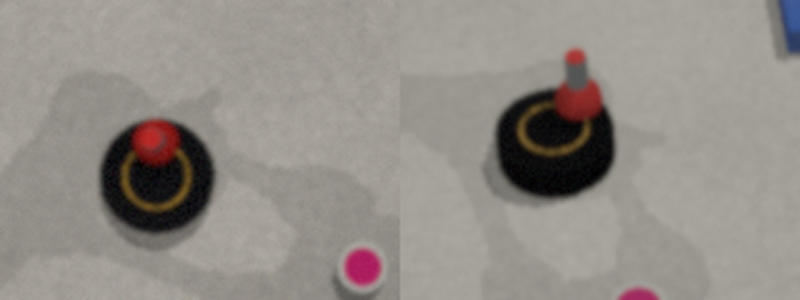

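View pics/top1.png

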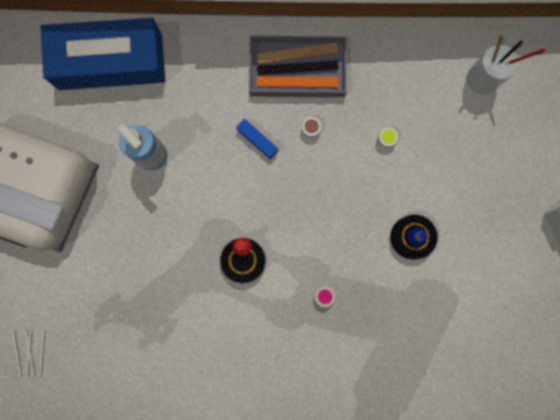

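Call:
jog_arm(motion=[[[0, 0, 7.6], [0.026, -0.03, 0], 0], [[0, 0, 7.6], [0.026, -0.03, 0], 0], [[0, 0, 7.5], [0.026, -0.03, 0], 0], [[0, 0, 0], [0.026, -0.03, 0], 0], [[0, 0, 0], [0.026, -0.03, 0], 0], [[0, 0, 0], [0.026, -0.03, 0], 0], [[0, 0, 0], [0.026, -0.03, 0], 0], [[0, 0, 0], [0.026, -0.03, 0], 0], [[0, 0, 0], [0.026, -0.03, 0], 0], [[0, 0, 0], [0.026, -0.03, 0], 0]], squeeze=20)

```text
time: 1.9
tcp_pos: [0.4832, 0.229, 0.2425]
ee_rot: [[-1.0, 0.001, 0.0], [0.001, 1.0, 0.0], [-0.0, 0.0, -1.0]]
wrist_force: [0.5, 0.6, -0.6]
width: 0.0001
gripper_force: 0.0
```

Call:
jog_arm(motion=[[[0, 0, 0], [0.026, -0.03, 0], 0], [[0, 0, 0], [0.026, -0.03, 0], 0], [[0, 0, 0], [0.026, -0.006, 0], 0], [[0, 0, 0], [0, 0, 0], 0], [[0, 0, 0], [0, 0, 0], 0], [[0, 0, 0], [0, 0, 0], 0], [[0, 0, 0], [0, 0, 0], 0], [[0, 0, 0], [0, 0, 0], 0], [[0, 0, 0], [0, 0, 0], 0], [[0, 0, 0], [0, 0, 0], 0]])

```text
time: 2.9
tcp_pos: [0.56, 0.1647, 0.2425]
ee_rot: [[-1.0, 0.0, 0.0], [0.0, 1.0, 0.0], [-0.0, 0.0, -1.0]]
wrist_force: [0.4, -0.4, 0.6]
width: 0.0003
gripper_force: 0.0
```

```bash
python3 - <<'E'
from h import *
s=bot.observe(); p,R=s['tcp_pos'],s['ee_rot']; print(p,R.round(3) if hasattr(R,'round') else R,s['width'],s['wrist_force'])
snap('wrist','w1.png'); print(cal('wrist'))
for t in['red_bottle','red_riser_top']: print(t,nets.look_for('wrist',t)[:2])
E
```

```text
[0.55996832 0.1646712  0.24251196] [[-1.  0.  0.]
 [ 0.  1.  0.]
 [-0.  0. -1.]] 0.0002873656329031201 [ 0.44321509 -0.412673    0.61945014]
(array([[345.83371579,   0.        , 274.85353297],
       [  0.        , 345.83371579, 203.88301667],
       [  0.        ,   0.        ,   1.        ]]), array([-0.06742121,  0.        ,  0.        ,  0.        ,  0.        ]), array([[-9.44695526e-04, -9.65795150e-01, -2.59304523e-01,
         6.53482267e-02],
       [ 9.99998763e-01, -1.23845634e-03,  9.69519404e-04,
         3.84201702e-04],
       [-1.25749447e-03, -2.59303286e-01,  9.65795126e-01,
        -1.32866389e-01],
       [ 0.00000000e+00,  0.00000000e+00,  0.00000000e+00,
         1.00000000e+00]]))
red_bottle [{'box': [276.9, 120.5, 37.6, 41.1], 'score': 0.82}]
red_riser_top [{'box': [278.4, 91.4, 92.1, 96.0], 'score': 0.95}]
```

View pics/w1.png

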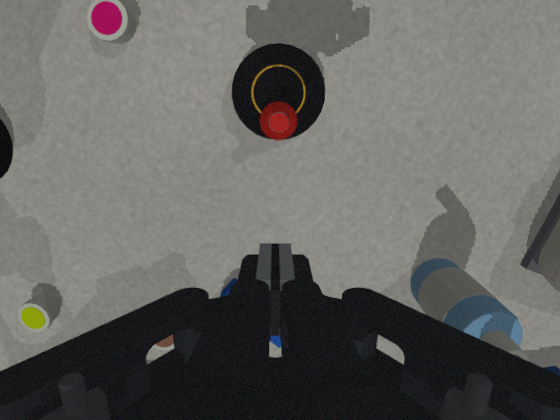

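```bash
cat >> h.py <<'E'
def wplane(uv,z,s):
    K,D,M=cal('wrist'); p=cv2.undistortPoints(np.array(uv,float).reshape(-1,1,2),K,D)[:,0]
    R=np.array(s['ee_rot']); o=np.array(s['tcp_pos'])+R@M[:3,3]; r=np.c_[p,np.ones(len(p))]@(R@M[:3,:3]).T
    return o+r*((z-o[2])/r[:,2])[:,None]
def circ(P):
    A=np.c_[2*P[:,:2],np.ones(len(P))]
    for _ in range(5):
        x=np.linalg.lstsq(A,(P[:,:2]**2).sum(1),rcond=None)[0]; r=np.sqrt(x[2]+x[0]**2+x[1]**2)
        e=abs(np.hypot(*(P[:,:2]-x[:2]).T)-r); k=e<max(.0015,2*np.median(e)); P,A=P[k],A[k]
    return x[:2],r,len(P)
def measure(f=None):
    s=bot.observe(); im,d=snap('wrist',f); hsv=cv2.cvtColor(im,cv2.COLOR_RGB2HSV); h,S,v=[hsv[:,:,i].astype(int) for i in range(3)]
    def near(m,z):
        y,x=np.nonzero(m); P=wplane(np.c_[x,y],z,s); return P,np.c_[x,y]
    g,_=near((h>14)&(h<28)&(S>90)&(v>60),.03); g=g[np.hypot(*(g[:,:2]-[.476,.164]).T)<.04]
    red=((h<8)|(h>174))&(S>120)&(v>50); P,uv=near(red,.04); k=np.hypot(*(P[:,:2]-[.49,.164]).T)<.06
    m=np.zeros(red.shape,np.uint8); m[uv[k][:,1],uv[k][:,0]]=1
    c=max(cv2.findContours(m,0,cv2.CHAIN_APPROX_NONE)[0],key=cv2.contourArea)[:,0]
    R,B=circ(g),circ(wplane(c,.04,s)); n=B[0]-R[0]
    print('ring',R,'\nbottle',B,'\noff mm',n*1e3,np.hypot(*n)*1e3,'tcp',s['tcp_pos'],'F',s['wrist_force'],'t',s['time'])
    return R,B,im
E
python3 - <<'E'
from h import *
measure()
s=bot.observe(); M=cal('wrist')
# tips in wrist picture, near-plane check
print(wplane([[260,243],[292,243],[245,256],[306,256]],s['tcp_pos'][2]-.011,s)-s['tcp_pos'])
E
```

```text
ring (array([0.47683919, 0.1684565 ]), np.float64(0.0251692317098732), 352) 
bottle (array([0.50294205, 0.16850651]), np.float64(0.017637673564735522), 109) 
off mm [26.10285681  0.05001124] 26.10290471978746 tcp [0.5601629  0.16443985 0.24236393] F [-0.56431903  0.23837888  0.20379971] t 3.05
[[-0.00872422 -0.00608805 -0.011     ]
 [-0.00869583  0.008142   -0.011     ]
 [-0.00247338 -0.01292033 -0.011     ]
 [-0.00241739  0.0145214  -0.011     ]]
```

Call:
jog_arm(motion=[[[0, 0, 0], [0, 0.003, -0.02], 0], [[0, 0, 0], [0, 0, -0.025], 0], [[0, 0, 0], [0, 0, -0.03], 0], [[0, 0, 0], [0, 0, -0.03], 0], [[0, 0, 0], [0, 0, -0.03], 0], [[0, 0, 0], [0, 0, -0.03], 0], [[0, 0, 0], [0, 0, -0.02], 0], [[0, 0, 0], [0, 0, -0.0125], 0], [[0, 0, 0], [0, 0, 0], 0], [[0, 0, 0], [0, 0, 0], 0]])

```text
time: 4.1
tcp_pos: [0.5609, 0.1674, 0.0454]
ee_rot: [[-1.0, 0.001, 0.001], [0.001, 1.0, 0.0], [-0.001, 0.0, -1.0]]
wrist_force: [-0.9, -0.1, 0.9]
width: -0.0001
gripper_force: 0.0
```

Call:
jog_arm(motion=[[[0, 0, 0], [-0.005, 0, 0], 0], [[0, 0, 0], [-0.005, 0, 0], 0], [[0, 0, 0], [-0.005, 0, 0], 0], [[0, 0, 0], [-0.003, 0, 0], 0], [[0, 0, 0], [-0.002, 0, 0], 0], [[0, 0, 0], [0, 0, 0], 0], [[0, 0, 0], [0, 0, 0], 0], [[0, 0, 0], [0, 0, 0], 0], [[0, 0, 0], [0, 0, 0], 0], [[0, 0, 0], [0, 0, 0], 0]])

```text
time: 5.1
tcp_pos: [0.5404, 0.1673, 0.0447]
ee_rot: [[-1.0, 0.001, -0.0], [0.001, 1.0, 0.0], [0.0, 0.0, -1.0]]
wrist_force: [0.1, 0.5, -0.7]
width: 0.0
gripper_force: 0.0
```

```bash
python3 - <<'E'
from h import *
R,B,im=measure('w2.png'); snap('side','s2.png')
a=cv2.imread('pics/w2.png')[0:400,80:480]; b=cv2.resize(cv2.imread('pics/s2.png')[170:290,170:290],(400,400),interpolation=cv2.INTER_CUBIC)
cv2.imwrite('pics/c2.png',cv2.hconcat([a,b]))
E
```

```text
ring (array([0.47679894, 0.16820831]), np.float64(0.025275402710191668), 1701) 
bottle (array([0.50395042, 0.16813134]), np.float64(0.018475232486545336), 216) 
off mm [27.15147548 -0.07696404] 27.1515845665657 tcp [0.54035157 0.16732034 0.04474656] F [ 0.12126497  0.45021832 -0.68762476] t 5.1
```

View pics/c2.png

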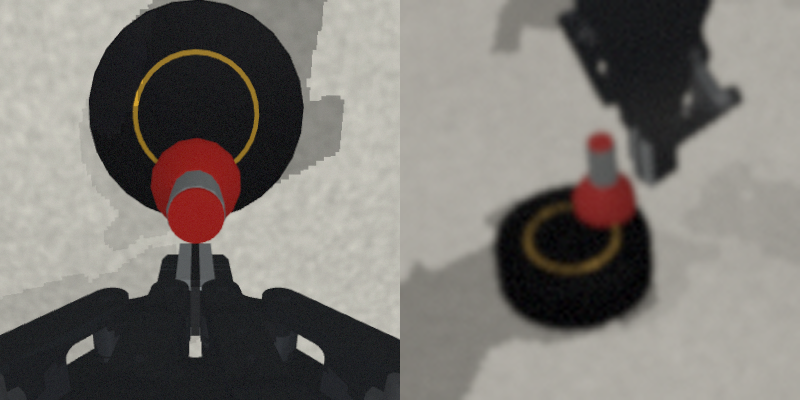

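Call:
jog_arm(motion=[[[0, 0, 0], [-0.003, 0, 0], 0], [[0, 0, 0], [-0.002, 0, 0], 0], [[0, 0, 0], [-0.002, 0, 0], 0], [[0, 0, 0], [-0.0015, 0, 0], 0], [[0, 0, 0], [-0.0015, 0, 0], 0], [[0, 0, 0], [-0.0015, 0, 0], 0], [[0, 0, 0], [-0.0015, 0, 0], 0], [[0, 0, 0], [-0.0015, 0, 0], 0], [[0, 0, 0], [-0.0015, 0, 0], 0], [[0, 0, 0], [0, 0, 0], 0]])

```text
time: 6.2
tcp_pos: [0.5239, 0.1673, 0.0448]
ee_rot: [[-1.0, 0.001, -0.0], [0.001, 1.0, 0.0], [0.0, 0.0, -1.0]]
wrist_force: [0.2, -0.2, 0.3]
width: 0.0
gripper_force: 0.0
```

```bash
python3 - <<'E'
from h import *
R,B,im=measure('w3.png'); snap('side','s3.png')
a=cv2.imread('pics/w3.png')[0:400,80:480]; b=cv2.resize(cv2.imread('pics/s3.png')[170:290,170:290],(400,400),interpolation=cv2.INTER_CUBIC)
cv2.imwrite('pics/c3.png',cv2.hconcat([a,b]))
E
```

```text
ring (array([0.47702035, 0.16822623]), np.float64(0.02527683494439687), 1555) 
bottle (array([0.49585188, 0.16752497]), np.float64(0.01821570294577962), 189) 
off mm [18.83152031 -0.70125448] 18.8445725664105 tcp [0.52391443 0.16734519 0.04480887] F [ 0.23948578 -0.18428453  0.29367808] t 6.2
```

View pics/c3.png

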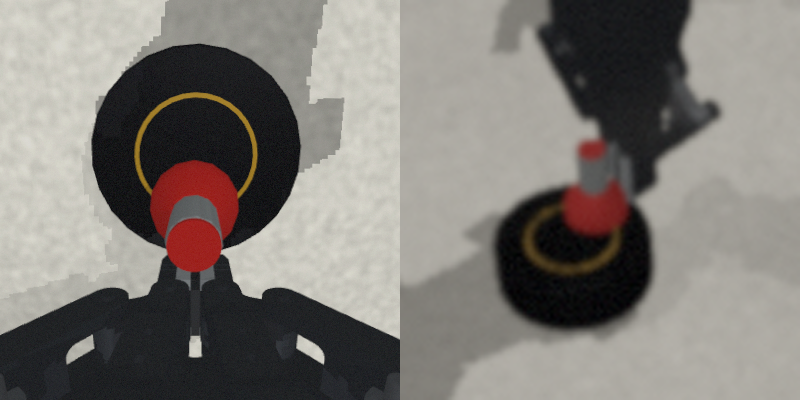

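Call:
jog_arm(motion=[[[0, 0, 0], [-0.0015, 0, 0], 0], [[0, 0, 0], [-0.0015, 0, 0], 0], [[0, 0, 0], [-0.0015, 0, 0], 0], [[0, 0, 0], [-0.0015, 0, 0], 0], [[0, 0, 0], [-0.0015, 0, 0], 0], [[0, 0, 0], [-0.0015, 0, 0], 0], [[0, 0, 0], [-0.0015, 0, 0], 0], [[0, 0, 0], [-0.0015, 0, 0], 0], [[0, 0, 0], [-0.001, 0, 0], 0], [[0, 0, 0], [0, 0, 0], 0]])

```text
time: 7.3
tcp_pos: [0.511, 0.1674, 0.0448]
ee_rot: [[-1.0, 0.001, -0.0], [0.001, 1.0, 0.0], [0.0, 0.0, -1.0]]
wrist_force: [0.7, 0.3, 0.2]
width: -0.0002
gripper_force: 0.0
```

```bash
python3 -c "
from h import *
measure('w4.png')"
```

```text
ring (array([0.47724174, 0.16823302]), np.float64(0.025311450001311964), 1549) 
bottle (array([0.48301031, 0.16700569]), np.float64(0.018254086109615052), 189) 
off mm [ 5.76856546 -1.22732774] 5.897684361531672 tcp [0.51097039 0.16735421 0.04482493] F [0.70145119 0.33157972 0.24305827] t 7.3
```

Call:
jog_arm(motion=[[[0, 0, 0], [-0.001, 0, 0], 0], [[0, 0, 0], [-0.001, 0, 0], 0], [[0, 0, 0], [-0.001, 0, 0], 0], [[0, 0, 0], [-0.001, 0, 0], 0], [[0, 0, 0], [-0.001, 0, 0], 0], [[0, 0, 0], [0, 0, 0], 0], [[0, 0, 0], [0, 0, 0], 0], [[0, 0, 0], [0.002, 0, 0], 0], [[0, 0, 0], [0.005, 0, 0], 0], [[0, 0, 0], [0.01, 0, 0], 0]])

```text
time: 8.35
tcp_pos: [0.5232, 0.1674, 0.0448]
ee_rot: [[-1.0, 0.0, -0.001], [0.0, 1.0, -0.0], [0.001, -0.0, -1.0]]
wrist_force: [-0.3, -0.6, 0.0]
width: -0.0001
gripper_force: 0.0
```

Call:
jog_arm(motion=[[[0, 0, 0], [0.02, 0, 0], 0], [[0, 0, 0], [0.015, 0, 0], 0], [[0, 0, 0], [0, 0, 0.02], 0], [[0, 0, 0], [0, 0, 0.03], 0], [[0, 0, 0], [0, 0, 0.04], 0], [[0, 0, 0], [0, 0, 0.04], 0], [[0, 0, 0], [0, 0, 0.03], 0], [[0, 0, 0], [0, 0, 0.03], 0], [[0, 0, 0], [0, 0, 0], 0], [[0, 0, 0], [0, 0, 0], 0]])

```text
time: 9.35
tcp_pos: [0.5591, 0.1674, 0.2355]
ee_rot: [[-1.0, 0.001, 0.002], [0.001, 1.0, 0.0], [-0.002, 0.0, -1.0]]
wrist_force: [-0.9, 0.0, -0.0]
width: -0.0001
gripper_force: 0.0
```

```bash
python3 - <<'E'
from h import *
measure('w5.png'); measure(); snap('side','s5.png')
a=cv2.imread('pics/w5.png')[0:400,80:480]; b=cv2.resize(cv2.imread('pics/s5.png')[170:290,170:290],(400,400),interpolation=cv2.INTER_CUBIC)
cv2.imwrite('pics/c5.png',cv2.hconcat([a,b]))
E
```

```text
ring (array([0.4767426 , 0.16856883]), np.float64(0.02512896994208285), 482) 
bottle (array([0.47709337, 0.16724393]), np.float64(0.01773153423104012), 114) 
off mm [ 0.3507689  -1.32489365] 1.3705407671227143 tcp [0.5590729  0.16735987 0.2354612 ] F [-0.93391121  0.0228487  -0.0362223 ] t 9.35
ring (array([0.4767745 , 0.16854353]), np.float64(0.025107847577587206), 495) 
bottle (array([0.47717174, 0.16717757]), np.float64(0.01779696126976624), 115) 
off mm [ 0.39724117 -1.36595513] 1.4225448902331208 tcp [0.55827113 0.16720273 0.23423515] F [-0.23073455  0.99115927  0.25826499] t 9.4
```

View pics/c5.png

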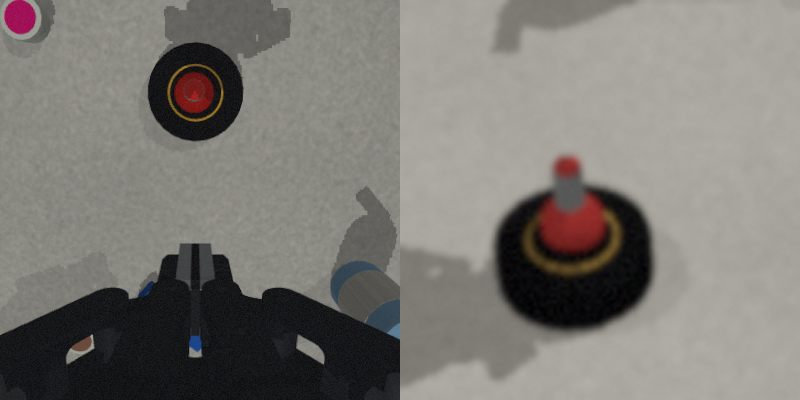

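The bottle stands upright at about image pixel (194, 93). It is 1.4 mm off the ring's centre, and the ring shows all the way round its body.

```bash
python3 -c "
from plant import bot
print(bot.hand_in())"
```

```text
the job is handed in; nothing more can be done
None
```

The red bottle stands upright and still about 1.4 mm from the middle of its riser, wholly inside the gold ring, moved only by low nudges with closed fingertips; the arm touched nothing else and the job is handed in.

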